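# Fetch the blue-capped vial from the tilt-out bin

### The arm

A 6-joint arm with a two-finger parallel gripper is mounted at the origin on the work surface. World frame = base frame: x ahead of the robot, y to its left, z up, the work surface at z = 0. Lengths are in mm, angles in rad, forces in N, time in s.
With the tool pointing down it reaches from about 300 to 775 mm from the base axis. Payload 14.6 kg.
Tool frame: the origin (TCP) lies at the very end of the fingers, on their centre line; the grasp point (between the pads) lies 19 mm behind it (pinch_z is the distance from the TCP to the grasp point, in mm); z points along the fingers, y is the line along which they close (so a half turn about z gives the same grasp; the last joint's range is limited). The gripper opens to 85 mm and grips with 20 to 120 N. Pads are 22 mm wide; open, the fingers measure 114 mm over their backs; the gripper's body (76 mm by 85 mm) begins 54 mm behind the grasp point. The pads swing forward as they close: fully open they stand 13 mm farther back than shut.
Start: joints at [-1.301, 0.3, 1.521, -0, 1.321, -0.067], TCP at [181.75, -519.092, 231.281] pointing down, gripper open.
Joint ranges: [-3.03, 3.03], [-0.79, 2.21], [0.23, 2.52], [-1.04, 4.18], [0, 3.07], [-2.55, 2.55]. Speed limits (rad/s): [2.22, 2.22, 2.57, 3.14, 3.14, 3.14].

### API

Orientations are given as a rotation vector (axis times angle).
In Python, from rig import read_state, get_image, hand_in, pinch_z gives the robot as it stands.
- The arm moves only by the tool move_arm, never from a script. Its argument "increments" is a list of rows, each an object of numbers: "tx", "ty", "tz": the shift along the tool's x, y, z in cm; "rx", "ry", "rz": the turn, a rotation vector about the tool's x, y, z in degrees; "fingers": the finger opening in cm, from 0 to 8.54. A call has 1 to 5 rows; each row is the pose to reach, as a shift and turn from the pose commanded when the call began, along the tool's axes at that moment; what a row does not reach only later rows make up. A row lasts 1/8 s, in which the tool goes at most 62.5 mm and 10.7 degrees, less where a joint would pass 70% of its speed; a pose out of reach is approached as far as the arm can. A call with a gripper value outside its range is refused whole. The fingers move at their own pace and stop on an object; the grip force is fixed at half the most. Time passes only in rows, so rows that repeat a pose let the fingers close. It gives the time, the measured TCP pose, the force, the opening and the grip force at its end, in the units of the state.
- read_state(): the state, without advancing time (a new reading comes with each control period).
- get_image(name): name is "side" or "top"; returns a dict with "img" (400x640x3 uint8, red, green, blue), "fx", "fy", "cx", "cy" (pixels), "k1" (the pictures are not rectified: a ray, as slopes to the right and down, at radius r is drawn at 1 + k1 r^2 times it, then the intrinsics apply), "extrinsics" (4x4, takes a point from world to camera coordinates). Camera axes: x right, y down, z forward; pixel columns grow to the right and rows downward; lengths in mm; the calibration is good to about 2 mm. A picture is of the moment at which its call begins. There is no depth.
- hand_in(): hands the job in; it is judged then, once.
The state is a dict: "t": time; "joint_positions": joint angles; "joint_vel": joint speeds; "joint_torque": joint torques, N m; "tool_pos": TCP position; "tcp_rot": TCP orientation; "ft_force": force on the tool from outside, world axes, zero at the start; "ft_torque": the same for the moment, N m; "opening": finger opening in mm; "finger_force": force on a finger pad.
Only numpy, scipy, OpenCV 4.12 (cv2) and the standard library are available. Lean on these libraries where they do the work, as an engineer would, in place of code of your own. Each camera call takes 0.05 s, during which the arm holds its last target. There are 200 camera calls.

### The job

Tilt the yellow dispenser bin forward until it rests against its stop, pick the blue-capped vial out of the back of the bin and put it down in the flat orange sample tray. Leave the green-capped vial in the bin; the bin may stay open.

Things in the scene. Friction and masses are not known exactly. Their poses are not given: they have to be found in the camera images.
- blue_vial_center (a point): Blue-capped vial: cylinder 24 mm across, 46 mm long, 30 g, white, blue cap. Point: centre; y axis: along it. Lies across the bin (along the pivot) on its floor, 131 mm behind the pivot, 50 mm left or right of the middle. A white stop 30 mm long, 16 mm high before its middle keeps it there when tilted; 40 mm free beyond each end. Bin shut: under the hood. Tilted: clear from above or the robot side.
- green_vial_center (a point): Green-capped vial, the same in all but cap colour, lying in the other of the two places in the bin. Point: its centre.
- bin_lip (a point): Middle of the top edge of the yellow bin front wall, inner face; moves with the bin. z axis up along the wall, x to the bin back, y along the wall and pivot. Bin shut: z upright, 130 mm above the table. The wall is 250 mm wide, 6 mm thick (on the robot side of the point), with 85 mm of free space behind it: hook shut fingers in from above and pull towards the robot, about 7 N.
- bin (a joint): Tilt of the bin (rad): 0 shut, 0.9 tipped towards the robot against its stop. Level pivot at the foot of the front wall, 100 mm below bin_lip along its z, 30 mm above the table. Stiff hinge: stays where left. Floor (4 mm) underside level with the pivot, 159 mm deep; back wall 14 mm high, sides 40 mm there. White dispenser with clear hood from 115 mm behind the pivot, top 163 mm above the table.
- tray: Flat open orange tray, 140 (x) by 170 (y) mm, 20 mm high, walls and floor 4 mm thick, fixed on the table left or right of the dispenser. Origin: centre of its underside, on the table; z up.

How it is judged (in metres and radians):
On the way:
1. the bin is tilted forward against its stop (leaning at least 0.75 rad) with the blue-capped vial still in it (value of joint bin above 0.75 rad and z of blue_vial_center in the frame of bin_lip below -0.05 m), for 0.2 s.
At the end, for the whole second after the job is handed in: The blue-capped vial lies at rest in the tray (its centre inside the walls and no more than 35 mm above the table) and the green-capped vial is still in the bin (x of blue_vial_center in the frame of tray between -0.066 and 0.066 m and y of blue_vial_center in the frame of tray between -0.081 and 0.081 m and z of blue_vial_center in the frame of tray below 0.035 m and linear speed of blue_vial below 0.03 m/s and x of green_vial_center in the frame of bin_lip between 0 and 0.155 m and y of green_vial_center in the frame of bin_lip between -0.12 and 0.12 m and z of green_vial_center in the frame of bin_lip between -0.1 and -0.05 m); the robot touches nothing.
It also fails if it takes over 58 s, if anything falls off the work surface, if the arm or the gripper's body presses on something with over 40 N, if the wrist force passes 120 N, or if a joint passes its speed limit or range.

## Working session

There is one attempt and no reset: what is moved stays moved. The work goes in short steps, Python scripts to look and compute and a tool call to move; the robot and the scene stay as the last step left them, time stands still between calls to the robot, and variables do not carry over. Pictures are saved under pics/ and viewed, at most 10 in all, crops included, and the job is handed in when it is done.

Besides the shell and the picture viewer there is one more tool, called as name([rows], argument=value, ...), one row to a line, values as JSON. move_arm: Moves the arm, as the interface text tells. Its arguments: {"type":"object","properties":{"increments":{"type":"array","items":{"type":"object","properties":{"tx":{"type":"number"},"ty":{"type":"number"},"tz":{"type":"number"},"rx":{"type":"number"},"ry":{"type":"number"},"rz":{"type":"number"},"fingers":{"type":"number"}}}}},"required":["increments"]}

```bash
mkdir -p pics; ls
cat > h.py <<'E'
import numpy as np, cv2, json
from rig import read_state, get_image, hand_in, pinch_z
from scipy.spatial.transform import Rotation as R
def snap(n,f=None):
    d=get_image(n)
    if f: cv2.imwrite('pics/'+f,d['img'][...,::-1])
    return d
def ray(d,uv):
    K=np.array([[d['fx'],0,d['cx']],[0,d['fy'],d['cy']],[0,0,1.]])
    p=np.array([(uv[0]-d['cx'])/d['fx'],(uv[1]-d['cy'])/d['fy']]);q=p.copy()
    for _ in range(20): q=p/(1+d['k1']*(q@q))
    E=np.array(d['extrinsics']);r=E[:3,:3].T
    return -r@E[:3,3], r@np.array([q[0],q[1],1])
def onz(d,uv,z):
    o,v=ray(d,uv); return o+v*(z-o[2])/v[2]
def proj(d,P):
    E=np.array(d['extrinsics']);c=E[:3,:3]@np.array(P,float)+E[:3,3];q=c[:2]/c[2];q=q*(1+d['k1']*(q@q))
    return np.array([q[0]*d['fx']+d['cx'],q[1]*d['fy']+d['cy']])
def tri(d1,a,d2,b):
    o1,v1=ray(d1,a);o2,v2=ray(d2,b)
    s=np.linalg.lstsq(np.c_[v1,-v2],o2-o1,rcond=None)[0]
    p,q=o1+v1*s[0],o2+v2*s[1]; return (p+q)/2,np.linalg.norm(p-q)
def mask(d,lo,hi):
    return cv2.inRange(cv2.cvtColor(d['img'],cv2.COLOR_RGB2HSV),np.array(lo),np.array(hi))
E
python3 - <<'E'
from h import *
for n in('top','side'):
    d=snap(n,n+'0.png');E=np.array(d['extrinsics']);print(n,-E[:3,:3].T@E[:3,3],E[:3,:3].round(2).tolist(),d['fx'],d['k1'])
a=cv2.imread('pics/top0.png');b=cv2.imread('pics/side0.png')
print(read_state(),pinch_z)
E
```

```text
pics
top [ 390.9483427    -7.66907204 1057.81867536] [[0.02, -1.0, 0.01], [-0.98, -0.02, -0.19], [0.19, -0.0, -0.98]] 371.05125011241404 -0.05067930535696566
side [1349.41664414  -84.3250439   852.31668536] [[0.12, 0.99, -0.02], [0.68, -0.09, -0.73], [-0.72, 0.07, -0.69]] 499.38531412567 -0.03247921353674443
{'t': 0.1, 'joint_positions': array([-1.30062714e+00,  3.00405140e-01,  1.52154906e+00,  2.18077910e-05,
        1.32071748e+00, -6.65910289e-02]), 'joint_vel': array([ 0.00215304, -0.00087313, -0.00252934, -0.0001631 , -0.00093063,
        0.00236123]), 'joint_torque': array([ 3.41249161e-04, -5.44377637e+01, -3.62372124e+01, -1.46539433e-04,
        3.06457092e-03,  3.47615799e-05]), 'tool_pos': array([ 181.68361112, -518.88669622,  230.77104862]), 'tcp_rot': array([-3.09610382e+00, -5.26297030e-01,  1.39165789e-04]), 'ft_force': array([-0.23794829,  0.07178206,  0.03422968]), 'ft_torque': array([-2.68928361e-02,  1.07402185e-02,  8.72182022e-06]), 'finger_force': 0.0, 'opening': 85.59355743657684} 18.700000000000003
```

View pics/top0.png

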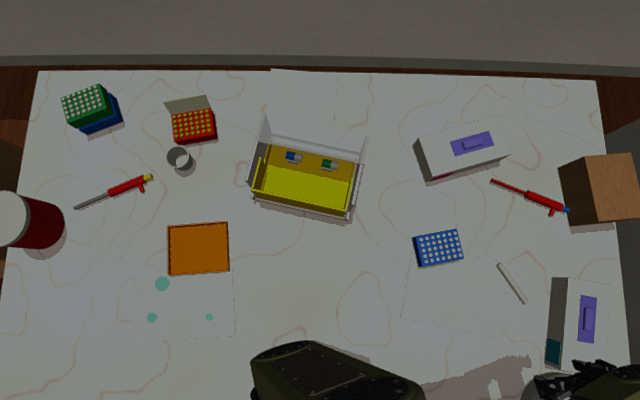

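View pics/side0.png

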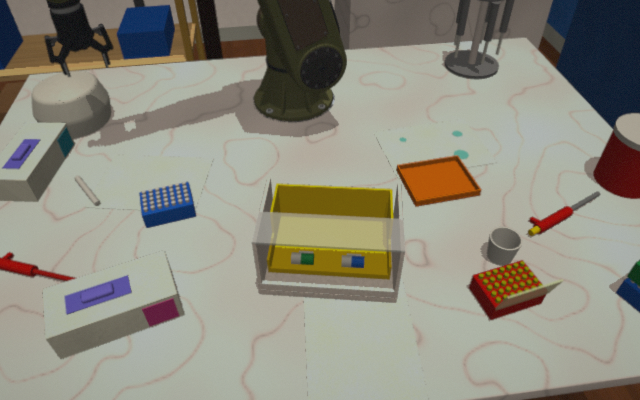

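The top view shows the bin around (305,180), the blue vial at (293,156), the green vial at (330,164) and the tray at (198,248). I'll enlarge the bin to get the wall edges.

Run:
```python
from h import *
a=cv2.imread('pics/top0.png')[105:225,240:375];b=cv2.imread('pics/side0.png')[170:305,245:415]
a=cv2.resize(a,None,fx=4,fy=4,interpolation=2);b=cv2.resize(b,None,fx=4,fy=4,interpolation=2)
b=b[:, :]
cv2.imwrite('pics/c1.png',a);cv2.imwrite('pics/c2.png',b)
d=get_image('top');s=get_image('side')
def cont(m): 
    c=max(cv2.findContours(m,0,2)[0],key=cv2.contourArea);return c
for n,dd in(('top',d),('side',s)):
    c=cont(mask(dd,(5,180,120),(17,255,255)));r=cv2.boxPoints(cv2.minAreaRect(c))
    ap=cv2.approxPolyDP(c,6,True)[:,0]
    print(n,'tray',[onz(dd,p,20)[:2].round(0).tolist() for p in ap])
    m=mask(dd,(22,150,60),(34,255,255));c=cont(m);print('yel',cv2.approxPolyDP(c,3,True)[:,0].tolist())
    for nm,lo,hi in(('blue',(105,150,60),(125,255,255)),('green',(45,120,40),(85,255,255))):
        m=mask(dd,lo,hi)
        for c in cv2.findContours(m,0,2)[0]:
            x=c[:,0].mean(0)
            if 250<x[0]<400 and 120<x[1]<280: print(nm,x,cv2.contourArea(c),onz(dd,x,46)[:2])
```

```text
top tray [[515.0, 252.0], [495.0, 407.0], [371.0, 393.0], [385.0, 238.0]]
yel [[267, 146], [262, 164], [259, 157], [251, 187], [256, 196], [342, 216], [354, 163]]
blue [290.16666667 155.25      ] 42.5 [709.04505273  71.89212024]
green [326.23076923 163.30769231] 42.5 [687.11552922 -30.85076807]
side tray [[505.0, 411.0], [385.0, 388.0], [388.0, 237.0], [522.0, 251.0]]
yel [[270, 210], [393, 217], [390, 189], [277, 184]]
blue [356.42857143 261.        ] 88.5 [704.62557686  68.73283011]
green [307.55555556 258.11111111] 96.5 [683.48152993 -30.53163893]
```

View pics/c1.png

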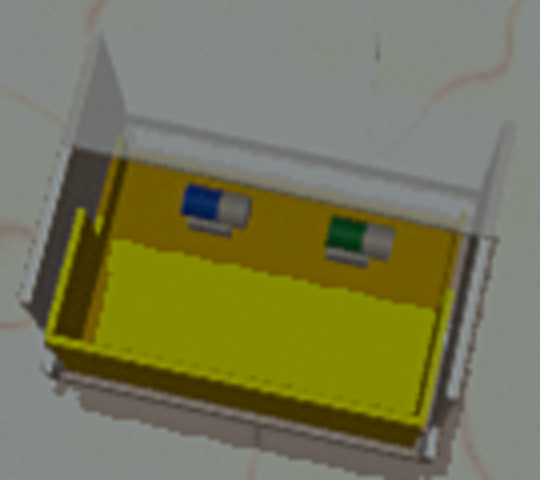

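View pics/c2.png

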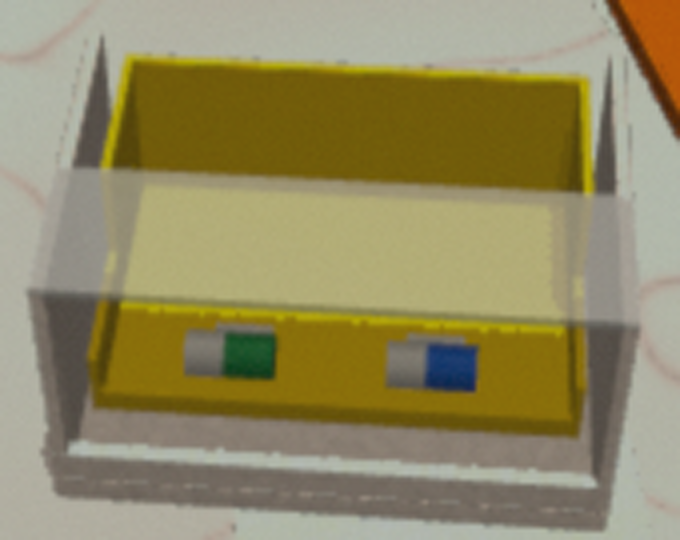

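The crops show the front wall's top edge running from (252,189.5) to (345,210) in the top view and from (277,184.5) to (392,189.5) in the side view. The blue vial's centre is at about (294,156.5) in the top view and (353,262) in the side view.

Run:
```python
from h import *
d=get_image('top');s=get_image('side')
L=tri(d,(252,189.7),s,(392,189.7));Rr=tri(d,(345,210),s,(277,184.7));print(L,Rr)
for dd,a,b in((d,(252,189.7),(345,210)),(s,(392,189.7),(277,184.7))):
    A,B=onz(dd,a,130),onz(dd,b,130);m=(A+B)/2;v=A-B;print(A[:2],B[:2],m[:2],np.linalg.norm(v),np.degrees(np.arctan2(-v[0],v[1]))*-1)
print(onz(d,(294,156.5),46),onz(s,(353,261.7),46))
print(onz(d,(330,164.8),46),onz(s,(302.6,258.5),46))
```

```text
(array([589.58416797, 161.78968103, 129.17082159]), np.float64(2.958171222543262)) (array([540.66412579, -78.48970303, 130.27351844]), np.float64(1.0091919036163064))
[589.15951817 160.14876182] [540.73560023 -78.00547997] [564.9475592   41.07164092] 243.0274032082467 11.493274805266548
[590.32483339 163.04499178] [540.28834673 -78.98990991] [565.30659006  42.02754093] 247.15287502764886 11.680356690066155
[705.53541113  60.89319962  46.        ] [705.50440644  61.39727751  46.        ]
[682.9332932  -41.56162264  46.        ] [683.14636211 -40.87552367  46.        ]
```

```bash
cat >> h.py <<'E'
yaw=np.radians(-11.8)
bx=np.array([np.cos(yaw),np.sin(yaw),0]);by=np.array([-np.sin(yaw),np.cos(yaw),0]);bz=np.array([0,0,1.])
lip=np.array([567.5,41,130.]);piv=lip-100*bz
def orient(tilt=0,flip=1,x=bx):
    # tool z: down, leaning its tip away from the robot by tilt, y along +-bin y
    x=np.array(x);y=np.cross(bz,x)
    z=np.sin(tilt)*x-np.cos(tilt)*bz; ty=flip*y
    return np.c_[np.cross(ty,z),ty,z]
def inc(P,Rt):
    s=read_state();R0=R.from_rotvec(s['tcp_rot']).as_matrix()
    print('t',(R0.T@(np.array(P)-s['tool_pos'])/10).round(2),'r',np.degrees(R.from_matrix(R0.T@Rt).as_rotvec()).round(1),'F',s['ft_force'].round(1),'pos',s['tool_pos'].round(1),'q',s['joint_positions'].round(2),'t',s['t'])
E
python3 - <<'E'
from h import *
for f in(1,-1): inc(lip+27*bx+80*bz,orient(0,f))
E
```

```text
t [ 57.23 -38.71   2.13] r [  -0.    -0.  -148.9] F [-0.8  0.6  0.1] pos [ 181.7 -519.   231.1] q [-1.3   0.3   1.52  0.    1.32 -0.07] t 0.3
t [ 57.23 -38.71   2.13] r [-0.   0.  31.1] F [-0.8  0.6  0.1] pos [ 181.7 -519.   231.1] q [-1.3   0.3   1.52  0.    1.32 -0.07] t 0.3
```

move_arm([
  {"tx": 28, "ty": -19, "tz": 0, "rz": 15, "fingers": 0},
  {"tx": 28, "ty": -19, "tz": 0, "rz": 15, "fingers": 0},
  {"tx": 28, "ty": -19, "tz": 0, "rz": 15, "fingers": 0},
  {"tx": 28, "ty": -19, "tz": 0, "rz": 15, "fingers": 0},
  {"tx": 28, "ty": -19, "tz": 0, "rz": 15, "fingers": 0},
])

```text
validation failed for argument at $.in...
```

```bash
python3 -c "
from h import *
inc(lip+27*bx+80*bz,orient(0,-1))"
```

```text
t [ 57.23 -38.71   2.13] r [-0.   0.  31.1] F [-0.8  0.6  0.1] pos [ 181.7 -519.   231.1] q [-1.3   0.3   1.52  0.    1.32 -0.07] t 0.3
```

move_arm([
  {"tx": 5, "ty": -3.4, "tz": 0, "rx": 0, "ry": 0, "rz": 3, "fingers": 0},
  {"tx": 10, "ty": -6.8, "tz": 0, "rx": 0, "ry": 0, "rz": 6, "fingers": 0},
  {"tx": 15, "ty": -10.2, "tz": 0, "rx": 0, "ry": 0, "rz": 9, "fingers": 0},
  {"tx": 20, "ty": -13.6, "tz": 0, "rx": 0, "ry": 0, "rz": 12, "fingers": 0},
  {"tx": 25, "ty": -17, "tz": 0, "rx": 0, "ry": 0, "rz": 15, "fingers": 0},
])

```text
t: 0.92
tool_pos: [362.4, -274.3, 231.5]
tcp_rot: [3.139, 0.115, 0.001]
ft_force: [1.6, -1.0, -0.3]
opening: -0.0
finger_force: 0.0
```

```bash
python3 -c "
from h import *
inc(lip+27*bx+80*bz,orient(0,-1))"
```

```text
t [ 25.36 -29.21   2.14] r [ 0. -0. 16.] F [ 1.6 -1.  -0.3] pos [ 362.4 -274.3  231.5] q [-0.73  0.08  1.78  0.    1.28  0.77] t 0.925
```

move_arm([
  {"tx": 4, "ty": -4.6, "tz": 0, "rx": 0, "ry": 0, "rz": 3, "fingers": 0},
  {"tx": 8, "ty": -9.2, "tz": 0, "rx": 0, "ry": 0, "rz": 6, "fingers": 0},
  {"tx": 12, "ty": -13.8, "tz": 0, "rx": 0, "ry": 0, "rz": 9, "fingers": 0},
  {"tx": 16, "ty": -18.4, "tz": 0, "rx": 0, "ry": 0, "rz": 12, "fingers": 0},
  {"tx": 20, "ty": -23, "tz": 0, "rx": 0, "ry": 0, "rz": 16, "fingers": 0},
])

```text
t: 1.55
tool_pos: [544.7, -29.8, 231.4]
tcp_rot: [3.125, -0.323, 0.001]
ft_force: [0.7, -1.2, 0.8]
opening: -0.1
finger_force: 0.0
```

```bash
python3 -c "
from h import *
inc(lip+27*bx+20*bz,orient(0,-1))"
```

```text
t [ 3.48 -7.4   8.14] r [ 0. -0. -0.] F [ 0.7 -1.2  0.8] pos [544.7 -29.8 231.4] q [-0.12  0.29  1.53 -0.    1.32  1.66] t 1.55
```

move_arm([
  {"tx": 2, "ty": -4, "tz": 0, "rx": 0, "ry": 0, "rz": 0, "fingers": 0},
  {"tx": 3.5, "ty": -7.4, "tz": 2, "rx": 0, "ry": 0, "rz": 0, "fingers": 0},
  {"tx": 3.5, "ty": -7.4, "tz": 5, "rx": 0, "ry": 0, "rz": 0, "fingers": 0},
  {"tx": 3.5, "ty": -7.4, "tz": 8, "rx": 0, "ry": 0, "rz": 0, "fingers": 0},
  {"tx": 3.5, "ty": -7.4, "tz": 8, "rx": 0, "ry": 0, "rz": 0, "fingers": 0},
])

```text
t: 2.17
tool_pos: [592.0, 33.7, 149.3]
tcp_rot: [3.125, -0.32, -0.007]
ft_force: [-0.5, 0.1, 0.6]
opening: -0.3
finger_force: 0.0
```

```bash
python3 -c "
from h import *
inc(lip+27*bx-35*bz,orient(0,-1))
a=snap('side')['img'][100:310,200:440,::-1]
cv2.imwrite('pics/h1.png',cv2.resize(a,None,fx=2.5,fy=2.5))"
```

```text
t [ 0.17 -0.21  5.43] r [0.  0.2 0.1] F [-0.5  0.1  0.6] pos [592.   33.7 149.3] q [-0.    0.47  1.48  0.    1.19  1.77] t 2.175
```

View pics/h1.png

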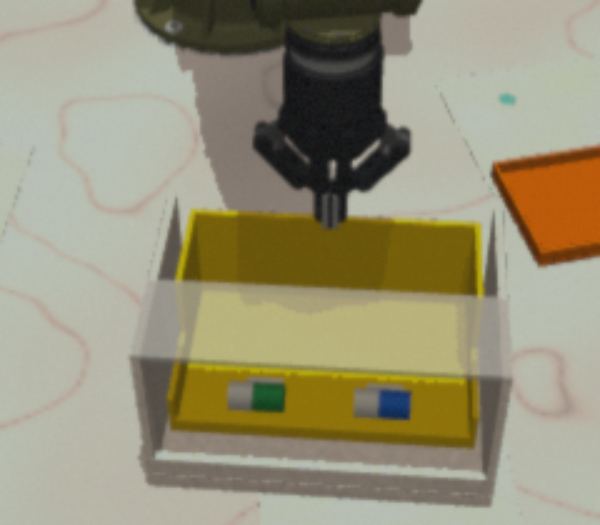

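The fingertips, at about (330,225) in the crop, hover just behind the middle of the front wall. Next I descend behind the wall and pull.

move_arm([
  {"tx": 0, "ty": 0, "tz": 2.5, "rx": 0, "ry": 0, "rz": 0, "fingers": 0},
  {"tx": 0, "ty": 0, "tz": 5.5, "rx": 0, "ry": 0, "rz": 0, "fingers": 0},
  {"tx": 0, "ty": 0, "tz": 5.5, "rx": 0, "ry": 0, "rz": 0, "fingers": 0},
  {"tx": -0.7, "ty": 0, "tz": 5.5, "rx": 0, "ry": 0, "rz": 0, "fingers": 0},
  {"tx": -1.4, "ty": 0, "tz": 5.5, "rx": 0, "ry": 0, "rz": 0, "fingers": 0},
])

```text
t: 2.85
tool_pos: [579.5, 36.6, 98.0]
tcp_rot: [-3.125, 0.32, -0.004]
ft_force: [-0.1, 1.5, -0.1]
opening: -0.3
finger_force: 0.0
```

```bash
python3 -c "
from h import *
R0=R.from_rotvec(read_state()['tcp_rot']).as_matrix();print(R0.round(2))
inc(piv+(11-51)*bx+42*bz,orient(0,-1))"
```

```text
[[ 0.98 -0.2   0.  ]
 [-0.2  -0.98  0.  ]
 [ 0.   -0.   -1.  ]]
t [-5.27 -0.19  2.58] r [-0.  -0.1  0.1] F [-0.1  1.5 -0.1] pos [579.5  36.6  98. ] q [0.   0.51 1.56 0.   1.07 1.78] t 2.85
```

move_arm([
  {"tx": -0.7, "ty": 0, "tz": 0.1, "rx": 0, "ry": 0, "rz": 0, "fingers": 0},
  {"tx": -1.4, "ty": 0, "tz": 0.2, "rx": 0, "ry": 0, "rz": 0, "fingers": 0},
  {"tx": -2.1, "ty": 0, "tz": 0.4, "rx": 0, "ry": 0, "rz": 0, "fingers": 0},
  {"tx": -2.8, "ty": 0, "tz": 0.7, "rx": 0, "ry": 0, "rz": 0, "fingers": 0},
  {"tx": -3.5, "ty": 0, "tz": 1.1, "rx": 0, "ry": 0, "rz": 0, "fingers": 0},
])

```text
t: 3.48
tool_pos: [546.5, 43.6, 87.7]
tcp_rot: [-3.125, 0.32, -0.01]
ft_force: [4.9, -1.4, 9.1]
opening: -0.1
finger_force: 4.4
```

move_arm([
  {"tx": -0.6, "ty": 0, "tz": 0.4, "rx": 0, "ry": 0, "rz": 0, "fingers": 0},
  {"tx": -1.2, "ty": 0, "tz": 0.8, "rx": 0, "ry": 0, "rz": 0, "fingers": 0},
  {"tx": -1.7, "ty": 0, "tz": 1.4, "rx": 0, "ry": 0, "rz": 0, "fingers": 0},
  {"tx": -2.0, "ty": 0, "tz": 1.7, "rx": 0, "ry": 0, "rz": 0, "fingers": 0},
  {"tx": -2.0, "ty": 0, "tz": 1.7, "rx": 0, "ry": 0, "rz": 0, "fingers": 0},
])

```text
t: 4.1
tool_pos: [526.5, 47.8, 70.0]
tcp_rot: [-3.125, 0.32, -0.007]
ft_force: [4.7, 0.3, 4.4]
opening: -0.2
finger_force: 3.0
```

```bash
python3 -c "
from h import *
inc(piv+(11-51)*bx+42*bz,orient(0,-1))
a=snap('side')['img'][100:310,200:440,::-1]
cv2.imwrite('pics/h2.png',cv2.resize(a,None,fx=2.5,fy=2.5))"
```

```text
t [ 0.15 -0.17 -0.19] r [-0.1 -0.3  0.1] F [4.7 0.3 4.4] pos [526.5  47.8  70. ] q [ 0.02  0.44  1.73 -0.    0.96  1.8 ] t 4.1
```

View pics/h2.png

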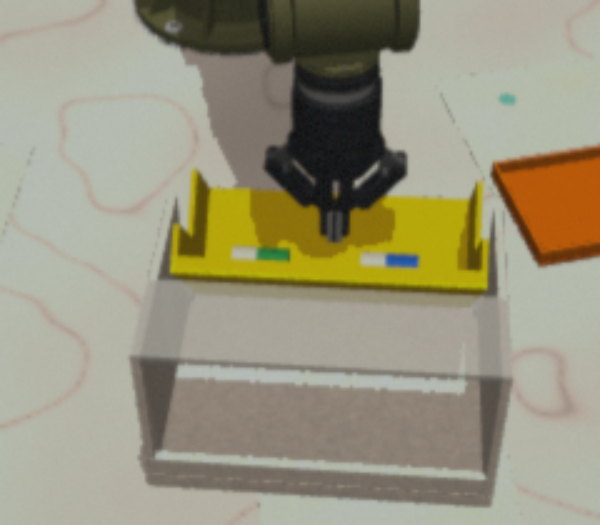

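The bin leans well forward, and both vials (caps at (270,254) and (402,260) in the crop) are still behind their stops. I'll push on until the force shows it is against its stop.

move_arm([
  {"tx": -0.3, "ty": 0, "tz": 0.2, "rx": 0, "ry": 0, "rz": 0, "fingers": 0},
  {"tx": -0.6, "ty": 0, "tz": 0.3, "rx": 0, "ry": 0, "rz": 0, "fingers": 0},
  {"tx": -0.9, "ty": 0, "tz": 0.4, "rx": 0, "ry": 0, "rz": 0, "fingers": 0},
  {"tx": -0.9, "ty": 0, "tz": 0.4, "rx": 0, "ry": 0, "rz": 0, "fingers": 0},
])

```text
t: 4.65
tool_pos: [525.3, 48.3, 70.5]
tcp_rot: [-3.124, 0.321, -0.039]
ft_force: [38.9, -10.0, 16.3]
opening: 0.5
finger_force: 19.4
```

move_arm([
  {"tx": 1.2, "ty": 0, "tz": -1, "rx": 0, "ry": 0, "rz": 0, "fingers": 0},
  {"tx": 1.2, "ty": 0, "tz": -6, "rx": 0, "ry": 0, "rz": 0, "fingers": 0},
  {"tx": 1.2, "ty": 0, "tz": -12, "rx": 0, "ry": 0, "rz": 0, "fingers": 0},
  {"tx": -2, "ty": 5, "tz": -16, "rx": 0, "ry": 0, "rz": 0, "fingers": 0},
  {"tx": -6, "ty": 9, "tz": -18, "rx": 0, "ry": 0, "rz": 0, "fingers": 0},
])

```text
t: 5.28
tool_pos: [443.3, -23.8, 243.8]
tcp_rot: [3.125, -0.319, 0.003]
ft_force: [0.7, -0.8, -0.1]
opening: -0.1
finger_force: 0.0
```

Run:
```python
from h import *
inc(lip+80*bz,orient(0,-1))
d=snap('top','t3.png');s=snap('side','s3.png')
t=0.9;th=np.array
vc=lambda y:piv+(131*np.cos(t)-16*np.sin(t))*bx+(131*np.sin(t)+16*np.cos(t))*bz+y*by
for y in(50,-50):print('pred',vc(y),proj(d,vc(y)),proj(s,vc(y)))
a=d['img'][100:240,230:390,::-1];b=s['img'][150:290,240:420,::-1]
o=np.hstack([cv2.resize(a,(440,385),interpolation=2),cv2.resize(b,(360,280),interpolation=2)[:385] if 0 else cv2.copyMakeBorder(cv2.resize(b,(360,280)),0,105,0,0,0)])
cv2.imwrite('pics/v3.png',o)
for n,dd in(('top',d),('side',s)):
    for nm,lo,hi in(('blue',(105,150,60),(125,255,255)),('green',(45,120,40),(85,255,255))):
        for c in cv2.findContours(mask(dd,lo,hi),0,2)[0]:
            x=cv2.minAreaRect(c)
            if 250<x[0][0]<400 and 120<x[0][1]<280: print(n,nm,x)
```

```text
t [10.85 -8.86  3.4 ] r [ 0.  -0.1  0.1] F [ 0.7 -0.8 -0.1] pos [443.3 -23.8 243.8] q [-0.14  0.05  1.79 -0.    1.3   1.64] t 5.275
pred [645.16649009  75.85406686 142.56158465] [285.2307388  167.77095031] [356.56649981 207.36671075]
pred [624.71688491 -22.03267202 142.56158465] [323.46601638 176.20306192] [307.2816948  205.00897906]
top blue ((281.2692565917969, 166.6538543701172), (9.021342277526855, 8.236878395080566), 11.309932708740234)
top green ((321.3823547363281, 175.47059631347656), (9.216353416442871, 8.48874568939209), 14.03624439239502)
side blue ((360.5, 203.5), (3.0, 11.0), 90.0)
side green ((309.0, 201.5), (3.0, 12.0), 90.0)
```

View pics/v3.png

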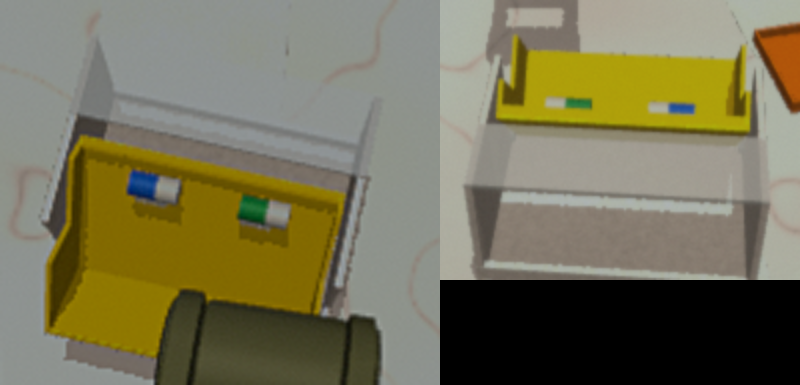

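The bin is tipped with both vials behind their stops: blue at about (154,187) and green at (264,211) in the crop. The positions agree with the prediction to about 2 mm. Next is the pre-grasp pose, normal to the bin floor.

```bash
cat >> h.py <<'E'
T=0.9
vial=piv+(131*np.cos(T)-16*np.sin(T))*bx+(131*np.sin(T)+16*np.cos(T))*bz+47.5*by
G=orient(T,-1)
E
python3 -c "
from h import *
inc(vial-75*G[:,2],G)"
```

```text
t [ 11.92 -13.77   5.64] r [ 0.  51.3 -0. ] F [ 1.1  0.1 -0.1] pos [442.  -24.9 245. ] q [-0.14  0.04  1.79 -0.    1.3   1.64] t 5.375
```

move_arm([
  {"tx": 2.4, "ty": -2.8, "tz": 0, "rx": 0, "ry": 10, "rz": 0, "fingers": 7.5},
  {"tx": 4.8, "ty": -5.6, "tz": 0, "rx": 0, "ry": 20, "rz": 0, "fingers": 7.5},
  {"tx": 7.2, "ty": -8.4, "tz": 1, "rx": 0, "ry": 30, "rz": 0, "fingers": 7.5},
  {"tx": 9.6, "ty": -11.2, "tz": 3, "rx": 0, "ry": 40, "rz": 0, "fingers": 7.5},
  {"tx": 11.9, "ty": -13.8, "tz": 5.6, "rx": 0, "ry": 50, "rz": 0, "fingers": 7.5},
])

```text
t: 6.0
tool_pos: [590.8, 70.8, 208.3]
tcp_rot: [2.821, -0.258, 1.204]
ft_force: [1.0, -0.6, 0.1]
opening: 75.1
finger_force: 0.0
```

```bash
python3 -c "
from h import *
inc(vial-75*G[:,2],G)
inc(vial+11*G[:,2],G);print(read_state()['opening'])"
```

```text
t [-1.81 -1.35  0.88] r [-1.4  5.4  0.7] F [ 1.  -0.6  0.1] pos [590.8  70.8 208.3] q [ 0.15  0.15  1.96 -0.75  0.34  2.53] t 6.0
t [-1.01 -1.14  9.44] r [-1.4  5.4  0.7] F [ 1.  -0.6  0.1] pos [590.8  70.8 208.3] q [ 0.15  0.15  1.96 -0.75  0.34  2.53] t 6.0
75.12444993500941
```

Near the q6 limit and the wrist singularity at this tilt, so I'll use a smaller lean of 0.55 rad.

```bash
echo "G=orient(0.55,-1)" >> h.py; python3 -c "
from h import *
inc(vial-65*G[:,2],G)"
```

```text
t [ 0.54 -1.3   2.06] r [ -1.3 -14.7   0.9] F [ 1.  -0.6  0.1] pos [590.8  70.8 208.3] q [ 0.15  0.15  1.96 -0.75  0.34  2.53] t 6.0
```

move_arm([
  {"tx": 0, "ty": 0, "tz": 0, "rx": 0, "ry": -5, "rz": 0, "fingers": 7.5},
  {"tx": 0, "ty": 0, "tz": 0, "rx": 0, "ry": -10, "rz": 0, "fingers": 7.5},
  {"tx": 0.2, "ty": -0.4, "tz": 0, "rx": -0.6, "ry": -14.7, "rz": 0, "fingers": 7.5},
  {"tx": 0.5, "ty": -1.3, "tz": 1, "rx": -1.3, "ry": -14.7, "rz": 1, "fingers": 7.5},
  {"tx": 0.5, "ty": -1.3, "tz": 1, "rx": -1.3, "ry": -14.7, "rz": 1, "fingers": 7.5},
])

```text
t: 6.62
tool_pos: [603.7, 79.9, 205.2]
tcp_rot: [2.954, -0.312, 0.827]
ft_force: [1.3, -0.3, -0.3]
opening: 74.8
finger_force: 0.0
```

```bash
python3 -c "
from h import *
inc(vial-65*G[:,2],G)
inc(vial+8*G[:,2],G)"
```

```text
t [ 0.26 -0.21  1.  ] r [ 0.2  0.2 -0.2] F [ 1.3 -0.3 -0.3] pos [603.7  79.9 205.2] q [ 0.14  0.23  1.76 -0.3   0.66  2.12] t 6.625
t [ 0.29 -0.24  8.3 ] r [ 0.2  0.2 -0.2] F [ 1.3 -0.3 -0.3] pos [603.7  79.9 205.2] q [ 0.14  0.23  1.76 -0.3   0.66  2.12] t 6.625
```

move_arm([
  {"tx": 0.3, "ty": -0.2, "tz": 2, "rx": 0, "ry": 0, "rz": 0, "fingers": 7.5},
  {"tx": 0.3, "ty": -0.2, "tz": 4, "rx": 0, "ry": 0, "rz": 0, "fingers": 7.5},
  {"tx": 0.3, "ty": -0.2, "tz": 5.5, "rx": 0, "ry": 0, "rz": 0, "fingers": 7.5},
  {"tx": 0.3, "ty": -0.2, "tz": 6.3, "rx": 0, "ry": 0, "rz": 0, "fingers": 7.5},
  {"tx": 0.3, "ty": -0.2, "tz": 6.3, "rx": 0, "ry": 0, "rz": 0, "fingers": 7.5},
])

```text
t: 7.25
tool_pos: [638.6, 73.6, 153.4]
tcp_rot: [2.954, -0.314, 0.828]
ft_force: [0.0, -0.3, -0.2]
opening: 75.1
finger_force: 0.0
```

```bash
python3 -c "
from h import *
inc(vial+8*G[:,2],G)
d=snap('top');s=snap('side')
a=d['img'][110:230,230:350,::-1];b=s['img'][130:250,290:420,::-1]
cv2.imwrite('pics/v4.png',np.hstack([cv2.resize(a,(390,390),interpolation=2),cv2.resize(b,(400,390),interpolation=2)]))"
```

```text
t [-0.05 -0.11  2.03] r [ 0.2  0.2 -0.3] F [ 0.  -0.3 -0.2] pos [638.6  73.6 153.4] q [ 0.12  0.37  1.71 -0.33  0.56  2.14] t 7.25
```

View pics/v4.png

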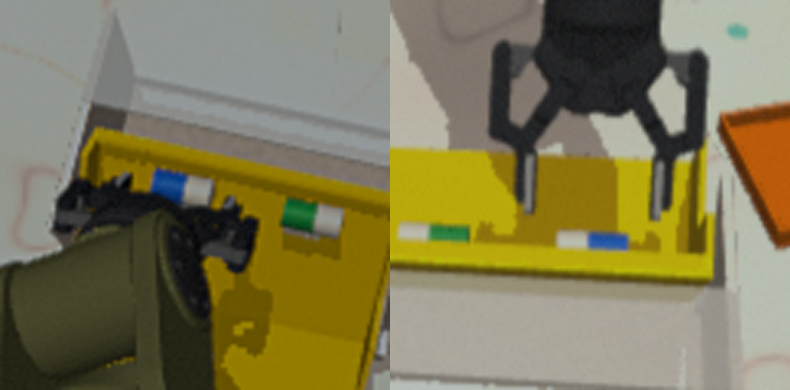

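The fingers at (529,212) and (658,218) in the side crop straddle the vial, centred at (592,240), evenly.

move_arm([
  {"tx": 0, "ty": 0, "tz": 1, "rx": 0, "ry": 0, "rz": 0, "fingers": 7.5},
  {"tx": 0, "ty": 0, "tz": 1.7, "rx": 0, "ry": 0, "rz": 0, "fingers": 7.5},
  {"tx": 0, "ty": 0, "tz": 2.1, "rx": 0, "ry": 0, "rz": 0, "fingers": 7.5},
  {"tx": 0, "ty": 0, "tz": 2.1, "rx": 0, "ry": 0, "rz": 0, "fingers": 7.5},
])

```text
t: 7.85
tool_pos: [649.4, 71.3, 135.3]
tcp_rot: [2.954, -0.314, 0.828]
ft_force: [0.4, -0.0, -0.4]
opening: 75.1
finger_force: 0.0
```

move_arm([
  {"tx": 0, "ty": 0, "tz": 0, "rx": 0, "ry": 0, "rz": 0, "fingers": 3.5},
  {"tx": 0, "ty": 0, "tz": 0, "rx": 0, "ry": 0, "rz": 0, "fingers": 3.5},
  {"tx": 0, "ty": 0, "tz": 0, "rx": 0, "ry": 0, "rz": 0, "fingers": 3.5},
  {"tx": 0, "ty": 0, "tz": 0, "rx": 0, "ry": 0, "rz": 0, "fingers": 3.5},
  {"tx": 0, "ty": 0, "tz": 0, "rx": 0, "ry": 0, "rz": 0, "fingers": 3.5},
])

```text
t: 8.48
tool_pos: [649.6, 71.4, 136.1]
tcp_rot: [2.953, -0.313, 0.83]
ft_force: [-0.5, 0.5, 3.4]
opening: 44.5
finger_force: 65.2
```

Gripped. I'll retract along the approach direction.

move_arm([
  {"tx": 0, "ty": 0, "tz": -1, "rx": 0, "ry": 0, "rz": 0, "fingers": 3.5},
  {"tx": 0, "ty": 0, "tz": -3, "rx": 0, "ry": 0, "rz": 0, "fingers": 3.5},
  {"tx": 0, "ty": 0, "tz": -6, "rx": 0, "ry": 0, "rz": 0, "fingers": 3.5},
  {"tx": 0, "ty": 0, "tz": -10, "rx": 0, "ry": 0, "rz": 0, "fingers": 3.5},
  {"tx": 0, "ty": 0, "tz": -13, "rx": 0, "ry": 0, "rz": 0, "fingers": 3.5},
])

```text
t: 9.1
tool_pos: [582.3, 86.0, 248.3]
tcp_rot: [2.954, -0.313, 0.829]
ft_force: [0.1, -0.4, -0.1]
opening: 44.5
finger_force: 64.8
```

```bash
python3 -c "
from h import *
print(read_state()['opening'])
D=orient(0,-1)
inc([447,322,150],D)"
```

```text
44.53921480517799
t [-20.64 -20.24  -1.08] r [  0.1 -31.4  -0.3] F [ 0.1 -0.4 -0.1] pos [582.3  86.  248.3] q [ 0.16  0.14  1.76 -0.29  0.75  2.11] t 9.1
```

move_arm([
  {"tx": -4, "ty": -4, "tz": -1.4, "rx": 0, "ry": -6.3, "rz": 0, "fingers": 3.5},
  {"tx": -8, "ty": -8, "tz": -2.8, "rx": 0, "ry": -12.6, "rz": 0, "fingers": 3.5},
  {"tx": -12, "ty": -12, "tz": -4.2, "rx": 0, "ry": -18.9, "rz": 0, "fingers": 3.5},
  {"tx": -16, "ty": -16, "tz": -5, "rx": 0, "ry": -25.2, "rz": 0, "fingers": 3.5},
  {"tx": -20, "ty": -20, "tz": -5, "rx": 0, "ry": -31.4, "rz": 0, "fingers": 3.5},
])

```text
t: 9.72
tool_pos: [431.5, 324.2, 185.8]
tcp_rot: [-3.124, 0.331, 0.006]
ft_force: [-0.1, 0.3, 0.2]
opening: 44.9
finger_force: 64.9
```

```bash
python3 -c "
from h import *
print(read_state()['opening'])
D=orient(0,-1,[np.cos(.12),np.sin(.12),0])
inc([447,322,60],D)"
```

```text
44.859375448394495
t [ 1.6  -0.11 12.58] r [ -0.    0.2 -19. ] F [-0.1  0.3  0.2] pos [431.5 324.2 185.8] q [0.58 0.32 1.6  0.   1.22 2.36] t 9.725
```

move_arm([
  {"tx": 0.8, "ty": 0, "tz": 2.5, "rx": 0, "ry": 0, "rz": -6, "fingers": 3.5},
  {"tx": 1.6, "ty": 0, "tz": 5, "rx": 0, "ry": 0, "rz": -12, "fingers": 3.5},
  {"tx": 1.6, "ty": 0, "tz": 8, "rx": 0, "ry": 0, "rz": -19, "fingers": 3.5},
  {"tx": 1.6, "ty": 0, "tz": 11, "rx": 0, "ry": 0, "rz": -19, "fingers": 3.5},
  {"tx": 1.6, "ty": 0, "tz": 12.6, "rx": 0, "ry": 0, "rz": -19, "fingers": 3.5},
])

```text
t: 10.35
tool_pos: [447.7, 318.8, 58.1]
tcp_rot: [3.135, 0.188, -0.004]
ft_force: [-0.9, 0.7, 0.4]
opening: 44.5
finger_force: 64.9
```

```bash
python3 -c "
from h import *
print(read_state()['opening'])
D=orient(0,-1,[np.cos(.12),np.sin(.12),0])
inc([447,322,12],D)
s=snap('side');d=snap('top')
a=d['img'][190:310,140:260,::-1];b=s['img'][90:230,360:500,::-1]
cv2.imwrite('pics/v5.png',np.hstack([cv2.resize(a,(390,390),interpolation=2),cv2.resize(b,(400,390),interpolation=2)]))"
```

```text
44.469411950409636
t [-0.02 -0.33  4.61] r [ 0.1  0.2 -0. ] F [-0.9  0.7  0.4] pos [447.7 318.8  58.1] q [0.55 0.51 1.67 0.   0.97 2.  ] t 10.35
```

View pics/v5.png

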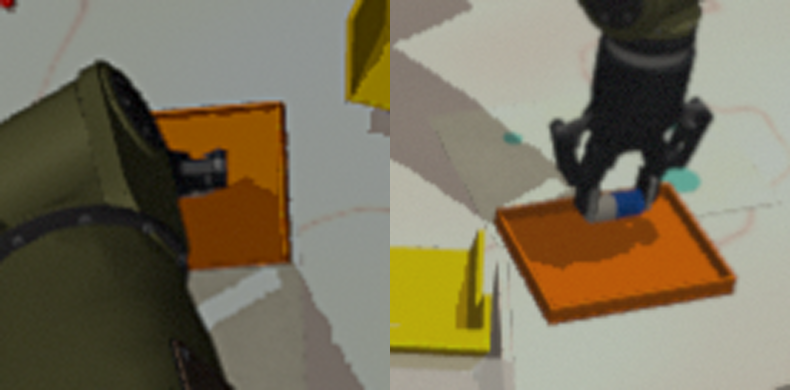

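The vial is held level above the middle of the tray, at about (610,205) in the side crop. I'll lower it until contact.

move_arm([
  {"tx": 0, "ty": 0, "tz": 2, "rx": 0, "ry": 0, "rz": 0, "fingers": 3.5},
  {"tx": 0, "ty": 0, "tz": 3.5, "rx": 0, "ry": 0, "rz": 0, "fingers": 3.5},
  {"tx": 0, "ty": 0, "tz": 4.2, "rx": 0, "ry": 0, "rz": 0, "fingers": 3.5},
  {"tx": 0, "ty": 0, "tz": 4.5, "rx": 0, "ry": 0, "rz": 0, "fingers": 3.5},
  {"tx": 0, "ty": 0, "tz": 4.5, "rx": 0, "ry": 0, "rz": 0, "fingers": 3.5},
])

```text
t: 11.08
tool_pos: [448.5, 319.2, 14.5]
tcp_rot: [3.135, 0.188, -0.001]
ft_force: [-0.5, -0.8, 0.1]
opening: 44.4
finger_force: 64.9
```

move_arm([
  {"tx": 0, "ty": 0, "tz": 0.2, "rx": 0, "ry": 0, "rz": 0, "fingers": 3.5},
  {"tx": 0, "ty": 0, "tz": 0.3, "rx": 0, "ry": 0, "rz": 0, "fingers": 3.5},
  {"tx": 0, "ty": 0, "tz": 0.4, "rx": 0, "ry": 0, "rz": 0, "fingers": 3.5},
  {"tx": 0, "ty": 0, "tz": 0.4, "rx": 0, "ry": 0, "rz": 0, "fingers": 3.5},
])

```text
t: 11.58
tool_pos: [448.4, 319.1, 10.1]
tcp_rot: [3.135, 0.188, -0.002]
ft_force: [0.1, -1.0, -0.6]
opening: 44.5
finger_force: 64.9
```

move_arm([
  {"tx": 0, "ty": 0, "tz": 0.1, "rx": 0, "ry": 0, "rz": 0, "fingers": 3.5},
  {"tx": 0, "ty": 0, "tz": 0.2, "rx": 0, "ry": 0, "rz": 0, "fingers": 3.5},
  {"tx": 0, "ty": 0, "tz": 0.2, "rx": 0, "ry": 0, "rz": 0, "fingers": 3.5},
])

```text
t: 11.95
tool_pos: [448.5, 319.1, 9.0]
tcp_rot: [3.135, 0.188, -0.001]
ft_force: [-4.1, -3.9, 10.9]
opening: 44.4
finger_force: 66.4
```

Contact with the tray floor (11 N). I'll open the fingers, then rise.

move_arm([
  {"tx": 0, "ty": 0, "tz": -0.1, "rx": 0, "ry": 0, "rz": 0, "fingers": 5},
  {"tx": 0, "ty": 0, "tz": -0.1, "rx": 0, "ry": 0, "rz": 0, "fingers": 5.8},
  {"tx": 0, "ty": 0, "tz": -0.1, "rx": 0, "ry": 0, "rz": 0, "fingers": 6.5},
  {"tx": 0, "ty": 0, "tz": -0.1, "rx": 0, "ry": 0, "rz": 0, "fingers": 6.5},
  {"tx": 0, "ty": 0, "tz": -0.1, "rx": 0, "ry": 0, "rz": 0, "fingers": 6.5},
])

```text
t: 12.58
tool_pos: [448.4, 319.1, 9.1]
tcp_rot: [3.135, 0.188, -0.002]
ft_force: [-0.7, -0.0, 0.1]
opening: 65.0
finger_force: 0.0
```

move_arm([
  {"tx": 0, "ty": 0, "tz": -2, "rx": 0, "ry": 0, "rz": 0, "fingers": 6.5},
  {"tx": 0, "ty": 0, "tz": -5, "rx": 0, "ry": 0, "rz": 0, "fingers": 6.5},
  {"tx": 0, "ty": 0, "tz": -10, "rx": 0, "ry": 0, "rz": 0, "fingers": 6.5},
  {"tx": -3, "ty": 0, "tz": -15, "rx": 0, "ry": 0, "rz": 0, "fingers": 6.5},
  {"tx": -7, "ty": 0, "tz": -19, "rx": 0, "ry": 0, "rz": 0, "fingers": 6.5},
])

```text
t: 13.2
tool_pos: [378.6, 310.7, 201.1]
tcp_rot: [3.136, 0.187, 0.0]
ft_force: [0.1, 0.7, 0.4]
opening: 64.9
finger_force: 0.0
```

```bash
python3 -c "
from h import *
s=snap('side');print(read_state()['opening'])
b=s['img'][90:290,240:500,::-1]
cv2.imwrite('pics/v6.png',cv2.resize(b,None,fx=3,fy=3,interpolation=2)[:600,:800])"
```

```text
65.02756629673476
```

View pics/v6.png

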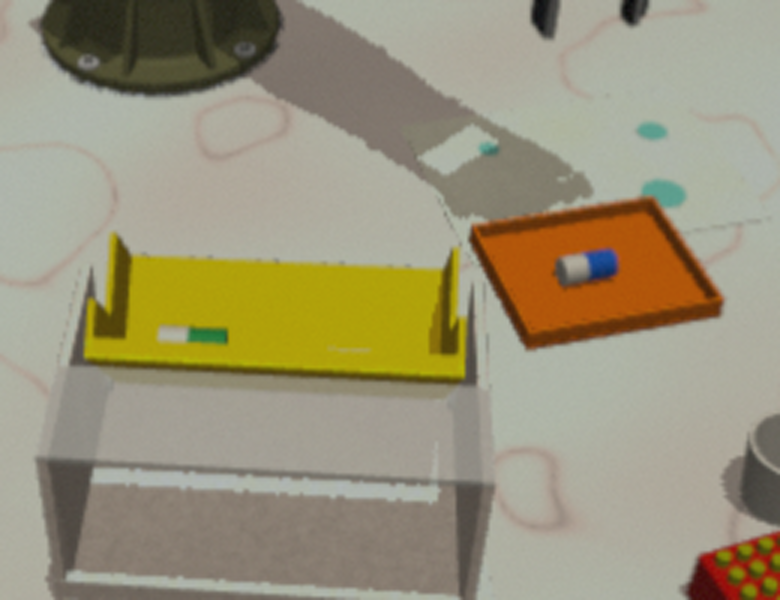

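The blue vial lies in the tray at about (587,267), the green vial is still in the bin at (193,335), and the gripper is clear of everything.

```bash
python3 -c "
from rig import hand_in
print(hand_in())"
```

```text
the job is handed in; nothing more can be done
None
```

The job is handed in: the bin is tilted onto its stop, the blue-capped vial lies in the orange tray, and the green-capped vial is still in the bin; the hand-in call returned no verdict.

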